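# Unseal a dry-storage canister

### The arm

A 6-joint arm with a two-finger parallel gripper is mounted at the origin on a cart in front of the work surface, level with it; the furniture and walls round the work are solid. World frame = base frame: x ahead of the robot, y to its left, z up, the work surface at z = 0. Lengths are in m, angles in degrees, forces in N, time in s.
With the tool pointing down it reaches from about 0.25 to 0.725 m from the base axis. Payload 9.7 kg.
Tool frame: the origin (TCP) lies on the mounting face of the last link; the fingertips stand 173 mm ahead of it and the grasp point (between the pads) lies 155 mm ahead of it (nose_length is the distance from the TCP to the fingertips, in m); z points along the fingers, y is the line along which they close (so a half turn about z gives the same grasp; the last joint's range is limited). The gripper opens to 85 mm and grips with 20 to 120 N. Pads are 22 mm wide; open, the fingers measure 114 mm over their backs; the gripper's body (76 mm by 85 mm) begins 54 mm behind the grasp point. The pads swing forward as they close: fully open they stand 13 mm farther back than shut.
Start: joints at [-74.828, 4.979, 10.078, 95.1, 0, 90], TCP at [0.144, -0.531, 0.405] pointing down, gripper open.
Joint ranges: [-179.16, 179.16], [-48.56, 103.87], [-65.8, 70.77], [-126.05, 130.52], [-82.76, 87.17], [-180, 180]. Speed limits (degrees/s): [127.2, 127.2, 147.25, 180, 180, 180].

### API

Orientations are given as [roll, pitch, yaw] about the fixed x, y, z axes, in that order (R = Rz(yaw) Ry(pitch) Rx(roll)).
In Python, from plant import * gives the robot as it stands.
- The arm moves only by the tool apply_moves, never from a script. Its argument "series" is a list of rows, each an object with "delta_pos": the shift along the tool's x, y, z in units of 250 mm (1.0 is 250 mm), a list of three; "angular": the turn, a rotation vector about the tool's x, y, z in units of 120 degrees (1.0 is 120 degrees), a list of three; "claw": the closure, from 0 (fully open) to 1 (shut). A call has 1 to 5 rows; each row shifts and turns the commanded pose from where the row before left it, along the tool's axes as they then stand; what a row does not reach is not made up. A row lasts 1/12 s, in which the tool goes at most 41.7 mm and 7.16 degrees, less where a joint would pass 70% of its speed; a pose out of reach is approached as far as the arm can. A call with a number of a shift or a turn outside -1 to 1 is refused whole. A call with a gripper value outside its range is refused whole. The fingers move at their own pace and stop on an object; the grip force is fixed at half the most. Time passes only in rows, so rows that do not move let the fingers close. It gives the time, the measured TCP pose, the force, the opening and the grip force at its end, in the units of the state.
- read_state(): the state, without advancing time (a new reading comes with each control period).
- capture(name): name is "scene" or "side" or "wrist"; returns the picture (480x640x3 uint8, red, green, blue); there is no depth.
- camera_model(name): a dict with "fx", "fy", "cx", "cy" (pixels), "position" and "rotation" of the camera in the world. Camera axes: x right, y up, looking along -z (the intrinsics and any distortion apply to the point x, -y, -z); pixel columns grow to the right and rows downward; lengths in m; the calibration is good to about 2 mm. A picture is of the moment at which its call begins: read the wrist's pose just before it. camera_model takes no time and is no camera call; for the wrist camera it gives the pose at the moment of the call.
- job_done(): hands the job in; it is judged then, once.
Trained networks look in the newest picture that a camera, given by its name, has taken for a name from the list of things; names that differ only in an ending like _2 or _b are one class to them, and where a whole thing is asked for, a point or a joint stands for the part that bears it (a point fixed in the world has none). Each returns a list of dicts, best first, with "conf" (0 to 1); they miss things now and then, are a little off and sometimes report something else, mostly with a low value. They report only what shows in the picture. A call takes as long as a camera call.
- spot_in(camera, query): "position" ([column, row] in pixels, amid what is visible of it).
- spot_point(camera, query): "position" ([column, row] in pixels: a listed point, or the origin of a listed thing).
The state is a dict: "clock": time; "qpos": joint angles; "joint_vel": joint speeds; "tau": joint torques, N m; "eef_pos": TCP position; "orientation": TCP orientation; "contact_force": force on the tool from outside, world axes, zero at the start; "ft_torque": the same for the moment, N m; "opening": finger opening in m; "gripper_force": force on a finger pad.
Only numpy, scipy, OpenCV 4.12 (cv2) and the standard library are available. Lean on these libraries where they do the work, as an engineer would, in place of code of your own. Each camera call takes 0.05 s, during which the arm holds its last target. There are 200 camera calls.

### The job

Open the dry-storage canister so that the boards in it can be taken: lift the loose white lid off by its black knob and stand it on the bench, then get the tight red plug out of the neck and stand it upright, grip up, in the black tray. The canister only rests in its holder by its own weight and a straight pull would lift it, so twist the plug back and forth while you ease it up, and keep the canister down in the holder. Set lid and plug down rather than dropping them, and leave the flux bottle, solder spool and tape roll where they are.

Things in the scene. Friction and masses are not known exactly. Their poses are not given: they have to be found in the camera images.
- holder: black plastic holder screwed to the bench: 86 x 86 x 6 mm base with a screw ear at each side (129 mm overall along its y) and an 18 mm high angle at each corner of a 70 mm square pocket; 24 mm high in all. Origin at the centre of its underside, z up. It keeps the canister from turning and shifting (1 mm play a side) but does not hold it down
- canister: aluminium dry-storage canister standing loose in the holder, about 0.75 kg: 68 mm square body 70 mm high, then a round neck (56 mm outside, 46 mm bore, springy rubber lining) up to 84 mm; two green circuit boards inside. Origin at the centre of its underside, which rests 6 mm above the bench; z up; sides parallel to the holder's
- lid_knob (a point): centre of the black round knob (20 mm across, gripping part 15 mm high) on the white plastic lid: a cap 68 mm across, 50 mm high, open below, standing loosely (4 mm play) over neck and plug on the canister's shoulder; it must rise 50 mm to clear them. Knob centre 62.5 mm above the lid's lower rim, 12.5 mm above its top face. z is the lid's axis, upward
- lid: the same lid, 0.09 kg; origin at the centre of its lower rim, z up along its axis
- plug_grip (a point): centre of the red ribbed round grip (34 mm across, 26 mm high) of the sealing plug, under the lid at first. The grip stands on a 54 mm flange 4 mm thick that rests on the neck's rim: grip centre 17 mm above the rim, 101 mm above the canister's underside. A 44 mm nose goes 19 mm down from the flange; standing on it, the grip centre is 36 mm above what it stands on. z is the plug's axis, upward
- plug: the same plug, 0.06 kg; origin under its flange, z up. The neck's lining grips it with 14 to 21 N of friction, against 6 to 8.5 N of canister weight, until it has risen 12 mm; it is out at 20 mm. It turns either way (0.3 to 0.46 N m) and stays where left. Friction acts along the sliding, so while it turns little pull is needed if it rises only 2 to 3 mm per radian of twist
- tray: black open ESD tray, 105 (its x) x 150 (its y) x 18 mm, floor and walls 2 mm thick, empty, loose on the bench. Origin at the centre of its underside, z up. (Apart from the things listed here, the bench is clear from 0.42 to 0.68 m ahead of the robot and 0.27 m to either side)
- flux_bottle: amber flux bottle with a black needle cap, 34 mm across, 94 mm high, standing; origin at the centre of its underside. Leave alone
- solder_spool: black and yellow spool of solder wire, 55 mm across, 34 mm high; origin at the centre of its underside. Leave alone
- tape_black: roll of black insulating tape, 59 mm across, 18 mm high; origin at the centre of its underside. Leave alone

How it is judged (in metres and radians):
On the way, in this order (a step that is already met when the one before it is completed fails the run):
1. the lid stands on the bench, knob up, let go (height (world z) of lid_knob below 0.085 m and angle between lid_knob's own z axis and vertical below 0.15 rad and linear speed of lid below 0.03 m/s and contact force between the fingers and lid below 0.2 N), for 0.2 s.
2. the plug is out of the neck (raised 20 mm or more in the canister) with the canister down in its holder (z of plug_grip in the frame of canister above 0.121 m and z of canister in the frame of holder below 0.016 m and angle between canister's own z axis and vertical below 0.1 rad), for 0.1 s.
At the end, for the whole second after the job is handed in: The plug stands upright (within 0.15 rad) and still on the floor of the tray, wholly inside its walls; the lid stands knob up (within 0.15 rad) and still on the bench; the canister sits down in its holder (less than 10 mm raised, less than 0.1 rad tilted) (x of plug_grip in the frame of tray between -0.045 and 0.045 m and y of plug_grip in the frame of tray between -0.068 and 0.068 m and z of plug_grip in the frame of tray below 0.048 m and angle between each of plug_grip, lid_knob's own z axis and vertical below 0.15 rad and linear speed of each of plug, lid below 0.03 m/s and height (world z) of lid_knob below 0.085 m and z of canister in the frame of holder below 0.016 m and angle between canister's own z axis and vertical below 0.1 rad); the robot touches nothing.
It fails at once if the canister is lifted 10 mm or more in its holder, or tilted by more than 0.2 rad (z of canister in the frame of holder above 0.016 m or angle between canister's own z axis and vertical above 0.2 rad).
It fails at once if the lid or the plug is dropped (moves faster than 1 m/s) (linear speed of any of lid, plug above 1 m/s).
It fails at once if a bystander (flux bottle, solder spool, tape roll) is moved by more than 30 mm or knocked over (distance of any of flux_bottle, solder_spool, tape_black from where it was at the start of the episode above 0.03 m or angle between flux_bottle's own z axis and vertical above 0.5 rad).
It also fails if it takes over 72 s, if anything falls off the work surface, if the arm or the gripper's body presses on something with over 40 N, if the wrist force passes 120 N, or if a joint passes its speed limit or range.

## Working session

There is one attempt and no reset: what is moved stays moved. The work goes in short steps, Python scripts to look and compute and a tool call to move; the robot and the scene stay as the last step left them, time stands still between calls to the robot, and variables do not carry over. Pictures are saved under pics/ and viewed, at most 10 in all, crops included, and the job is handed in when it is done.

Besides the shell and the picture viewer there is one more tool, called after "Call:" as name(argument=value, ...), one argument or row to a line, values as JSON. apply_moves: Moves the arm, as the interface text tells. Its arguments: {"type":"object","properties":{"series":{"type":"array","items":{"type":"object","properties":{"delta_pos":{"type":"array","items":{"type":"number"}},"angular":{"type":"array","items":{"type":"number"}},"claw":{"type":"number"}}}}},"required":["series"]}

```bash
ls; mkdir -p pics; cat > h.py <<'E'
from plant import *
import numpy as np, cv2
def ray(cam,px):
    m=camera_model(cam); d=np.array([(px[0]-m["cx"])/m["fx"],-(px[1]-m["cy"])/m["fy"],-1.0])
    return np.array(m["position"]),np.array(m["rotation"])@d
def atz(cam,px,z):
    p,d=ray(cam,px); return (p+d*(z-p[2])/d[2]).round(4)
E
python3 - <<'E'
from h import *
print({k:np.round(v,3) for k,v in read_state().items()})
ims=[]
for c in("scene","side"):
    m=camera_model(c); print(c,m); im=capture(c); cv2.imwrite(f"pics/{c}0.png",im[:,:,::-1])
Z=dict(holder=0,canister=.006,lid_knob=.1385,lid=.076,tray=0,flux_bottle=0,solder_spool=0,tape_black=0)
for c in("scene","side"):
    for n,z in Z.items():
        for r in spot_point(c,n)[:2]: print(c,n,round(r["conf"],2),np.round(r["position"]),atz(c,r["position"],z))
E
```

```text
pics
{'clock': np.float64(0.0), 'qpos': array([-7.4828e+01,  5.0120e+00,  1.0035e+01,  9.5100e+01,  1.0000e-03,
        9.0001e+01]), 'joint_vel': array([ 0.03 ,  0.013,  0.006, -0.018, -0.124, -0.128]), 'tau': array([-1.0000e-03, -5.2039e+01,  4.6480e+01,  1.6000e-02,  0.0000e+00,
        0.0000e+00]), 'eef_pos': array([ 0.144, -0.531,  0.404]), 'orientation': array([-1.79923e+02, -1.00000e-03,  1.51710e+01]), 'contact_force': array([ 0.917,  0.591, -0.521]), 'ft_torque': array([ 0.026,  0.038, -0.035]), 'gripper_force': np.float64(0.0), 'opening': np.float64(0.086)}
scene {'fx': 487.36338668468886, 'fy': 487.36338668468886, 'cx': 327.11993001925623, 'cy': 227.40359293545328, 'position': array([-0.33383378,  0.48280708,  0.85991539]), 'rotation': array([  54.16587592,    0.7237241 , -117.42966346])}
side {'fx': 451.2904979668452, 'fy': 451.2904979668452, 'cx': 317.92685746180695, 'cy': 240.38907674970673, 'position': array([0.09857551, 0.51660018, 1.0238007 ]), 'rotation': array([  37.48137469,    0.87873526, -138.62559819])}Traceback (most recent call last):
  File "<stdin>", line 9, in <module>
  File "h.py", line 7, in atz
    p,d=ray(cam,px); return (p+d*(z-p[2])/d[2]).round(4)
                                          ~^^^
IndexError: invalid index to scalar variable.
```

```bash
sed -i 's/^import numpy.*/import numpy as np, cv2\nfrom scipy.spatial.transform import Rotation as Ro/; s/np.array(m\["rotation"\])@d/Ro.from_euler("xyz",m["rotation"],degrees=True).apply(d)/' h.py
python3 - <<'E'
from h import *
Z=dict(holder=0,canister=.006,lid_knob=.1385,lid=.076,tray=0,flux_bottle=0,solder_spool=0,tape_black=0)
for c in("scene","side"):
    capture(c)
    for n,z in Z.items():
        for r in spot_point(c,n)[:2]: print(c,n,round(r["conf"],2),np.round(r["position"]),atz(c,r["position"],z))
a=cv2.imread("pics/scene0.png");b=cv2.imread("pics/side0.png")
E
```

```text
scene holder 0.59 [299. 273.] [0.5798 0.105  0.    ]
scene canister 0.7 [298. 274.] [0.5717 0.1113 0.006 ]
scene canister 0.68 [323. 238.] [ 0.6795 -0.0181  0.006 ]
scene lid_knob 0.83 [295. 232.] [0.5773 0.1109 0.1385]
scene lid_knob 0.7 [296. 250.] [0.5104 0.1388 0.1385]
scene lid 0.69 [294. 254.] [0.573 0.118 0.076]
scene tray 0.7 [380. 259.] [ 0.5272 -0.1154 -0.    ]
scene flux_bottle 0.7 [234. 319.] [ 0.5004  0.3142 -0.    ]
scene tape_black 0.81 [321. 236.] [ 0.6957 -0.0203  0.    ]
scene tape_black 0.4 [299. 274.] [0.5738 0.1074 0.    ]
side holder 0.6 [290. 291.] [0.573  0.1115 0.    ]
side canister 0.85 [291. 287.] [0.5776 0.1053 0.006 ]
side lid_knob 0.85 [286. 257.] [0.5837 0.1039 0.1385]
side tray 0.86 [359. 251.] [ 0.5166 -0.1102  0.    ]
side flux_bottle 0.75 [250. 365.] [0.5055 0.3202 0.    ]
side solder_spool 0.86 [411. 212.] [ 0.4876 -0.3232  0.    ]
side tape_black 0.72 [295. 239.] [ 0.6829 -0.0222  0.    ]
```

View pics/side0.png

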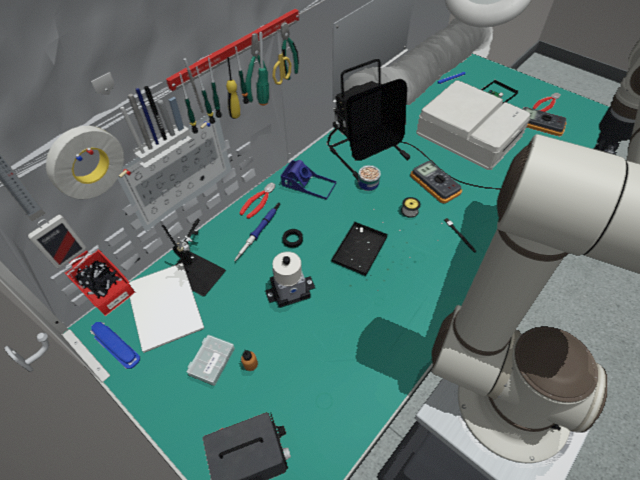

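Call:
apply_moves(
  series=[
    {"delta_pos":[0,0,0],"angular":[0,0,0.042],"claw":0},
    {"delta_pos":[0,0,0],"angular":[0,0,0.042],"claw":0},
    {"delta_pos":[0,0,0],"angular":[0,0,0.042],"claw":0},
  ],
)

```text
clock: 1.3
eef_pos: [0.1439, -0.5308, 0.4047]
orientation: [-180.0, 0.0, -0.2]
contact_force: [0.2, 0.9, -0.2]
opening: 0.0852
gripper_force: 0.0
```

Call:
apply_moves(
  series=[
    {"delta_pos":[0.08,-0.12,0],"angular":[0,0,0],"claw":0},
    {"delta_pos":[0.08,-0.12,0],"angular":[0,0,0],"claw":0},
    {"delta_pos":[0.08,-0.12,0],"angular":[0,0,0],"claw":0},
    {"delta_pos":[0.08,-0.12,0],"angular":[0,0,0],"claw":0},
    {"delta_pos":[0.08,-0.12,0],"angular":[0,0,0],"claw":0},
  ],
)

```text
clock: 1.72
eef_pos: [0.2442, -0.3793, 0.4047]
orientation: [180.0, -0.0, 0.0]
contact_force: [1.3, -0.4, -0.5]
opening: 0.0852
gripper_force: 0.0
```

Call:
apply_moves(
  series=[
    {"delta_pos":[0.08,-0.12,0],"angular":[0,0,0],"claw":0},
    {"delta_pos":[0.08,-0.12,0],"angular":[0,0,0],"claw":0},
    {"delta_pos":[0.08,-0.12,0],"angular":[0,0,0],"claw":0},
    {"delta_pos":[0.08,-0.12,0],"angular":[0,0,0],"claw":0},
    {"delta_pos":[0.08,-0.12,0],"angular":[0,0,0],"claw":0},
  ],
)

```text
clock: 2.13
eef_pos: [0.3441, -0.229, 0.4049]
orientation: [180.0, -0.0, 0.0]
contact_force: [0.8, -0.7, 0.2]
opening: 0.0855
gripper_force: 0.0
```

Call:
apply_moves(
  series=[
    {"delta_pos":[0.08,-0.12,0],"angular":[0,0,0],"claw":0},
    {"delta_pos":[0.08,-0.12,0],"angular":[0,0,0],"claw":0},
    {"delta_pos":[0.08,-0.12,0],"angular":[0,0,0],"claw":0},
    {"delta_pos":[0.08,-0.12,0],"angular":[0,0,0],"claw":0},
    {"delta_pos":[0.08,-0.12,0],"angular":[0,0,0],"claw":0},
  ],
)

```text
clock: 2.55
eef_pos: [0.4441, -0.0787, 0.4049]
orientation: [180.0, -0.0, 0.1]
contact_force: [0.9, -0.5, 0.5]
opening: 0.0857
gripper_force: 0.0
```

Call:
apply_moves(
  series=[
    {"delta_pos":[0.09,-0.13,0],"angular":[0,0,0],"claw":0},
    {"delta_pos":[0.09,-0.13,0],"angular":[0,0,0],"claw":0},
    {"delta_pos":[0.09,-0.13,0],"angular":[0,0,0],"claw":0},
    {"delta_pos":[0.09,-0.13,0],"angular":[0,0,0],"claw":0},
    {"delta_pos":[0.07,-0.1,0],"angular":[0,0,0],"claw":0},
  ],
)

```text
clock: 2.97
eef_pos: [0.5525, 0.0357, 0.4049]
orientation: [-178.4, 0.0, 3.4]
contact_force: [0.4, -0.2, -0.2]
opening: 0.0849
gripper_force: 0.0
```

```bash
python3 - <<'E'
from h import *
print(np.round(read_state()["eef_pos"],4),camera_model("wrist"))
im=capture("wrist"); cv2.imwrite("pics/w1.png",im[:,:,::-1])
for n,z in dict(holder=0,canister=.006,lid_knob=.1385,lid=.076,tray=0).items():
    for r in spot_point("wrist",n)[:2]: print(n,round(r["conf"],2),np.round(r["position"]),atz("wrist",r["position"],z))
E
```

```text
[0.5525 0.0357 0.4049] {'fx': 381.2950455668673, 'fy': 381.2950455668673, 'cx': 314.5592028934188, 'cy': 239.44702796416394, 'position': array([0.6290388 , 0.04052923, 0.37453388]), 'rotation': array([-17.3836054 ,   1.63791988, -86.55456218])}
lid_knob 0.81 [212. 199.] [0.5759 0.1067 0.1385]
lid 0.76 [233. 181.] [0.5772 0.1078 0.076 ]
tray 0.65 [470. 241.] [ 0.5181 -0.1174  0.    ]
```

View pics/w1.png

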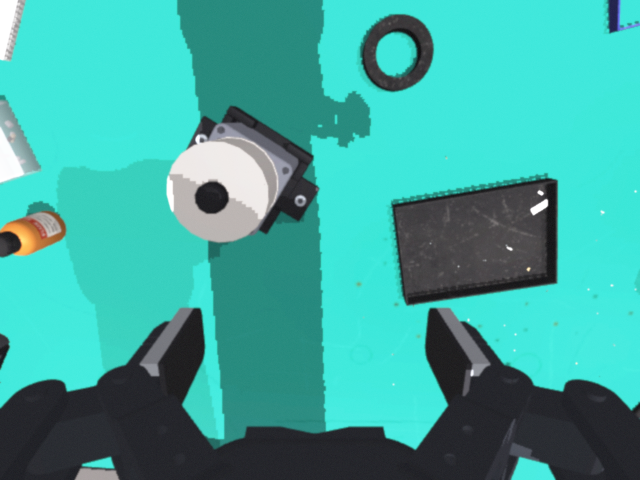

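Call:
apply_moves(
  series=[
    {"delta_pos":[0,0,0],"angular":[0,0,0],"claw":0},
    {"delta_pos":[0,0,0],"angular":[0,0,0],"claw":0},
  ],
)

```text
clock: 3.43
eef_pos: [0.5507, 0.0331, 0.4058]
orientation: [-178.4, -0.0, 3.2]
contact_force: [0.1, 0.0, -0.3]
opening: 0.0853
gripper_force: 0.0
```

```bash
python3 - <<'E'
from h import *
s=read_state();print(np.round(s["eef_pos"],4),np.round(s["orientation"],2),np.round(s["qpos"],1),np.round(s["joint_vel"],1))
E
```

```text
[0.5507 0.0331 0.4058] [-1.7842e+02 -3.0000e-02  3.1800e+00] [  3.1   5.2  10.5  95.2   1.6 179.9] [ 0.1  0.1  0.2 -0.   0.  -0. ]
```

Call:
apply_moves(
  series=[
    {"delta_pos":[0,0,0],"angular":[-0.0132,0,0],"claw":0},
    {"delta_pos":[0,0,0],"angular":[0,0,-0.0557],"claw":0},
    {"delta_pos":[0,0,0],"angular":[0,0,-0.0557],"claw":0},
    {"delta_pos":[0,0,0],"angular":[0,0,-0.0557],"claw":0},
    {"delta_pos":[0,0,0],"angular":[0,0,-0.0557],"claw":0},
  ],
)

```text
clock: 3.85
eef_pos: [0.5509, 0.0316, 0.4057]
orientation: [-180.0, -0.0, 30.4]
contact_force: [-0.3, 0.1, -0.2]
opening: 0.0855
gripper_force: 0.0
```

Call:
apply_moves(
  series=[
    {"delta_pos":[0,0,0],"angular":[0,0,-0.0557],"claw":0},
    {"delta_pos":[0,0,0],"angular":[0,0,-0.0557],"claw":0},
    {"delta_pos":[0,0,0],"angular":[0,0,-0.0557],"claw":0},
    {"delta_pos":[0,0,0],"angular":[0,0,-0.0557],"claw":0},
    {"delta_pos":[0,0,0],"angular":[0,0,-0.0557],"claw":0},
  ],
)

```text
clock: 4.27
eef_pos: [0.5509, 0.0316, 0.4057]
orientation: [-180.0, -0.1, 63.8]
contact_force: [0.1, 0.2, -1.6]
opening: 0.0857
gripper_force: 0.0
```

Call:
apply_moves(
  series=[
    {"delta_pos":[0,0,0],"angular":[0,0,-0.0557],"claw":0},
    {"delta_pos":[0,0,0],"angular":[0,0,-0.0557],"claw":0},
    {"delta_pos":[0,0,0],"angular":[0,0,-0.0557],"claw":0},
    {"delta_pos":[0,0,0],"angular":[0,0,-0.0557],"claw":0},
    {"delta_pos":[0,0,0],"angular":[0,0,0],"claw":0},
  ],
)

```text
clock: 4.68
eef_pos: [0.5509, 0.0316, 0.4057]
orientation: [180.0, -0.1, 90.5]
contact_force: [0.9, -1.5, 0.8]
opening: 0.0851
gripper_force: 0.0
```

```bash
python3 - <<'E'
from h import *
s=read_state();print(np.round(s["eef_pos"],4),np.round(s["orientation"],2),np.round(s["qpos"],1))
im=capture("wrist")
for n,z in dict(holder=0,canister=.006,lid_knob=.1385,lid=.076,tray=0).items():
    for r in spot_point("wrist",n)[:2]: print(n,round(r["conf"],2),np.round(r["position"]),atz("wrist",r["position"],z))
E
```

```text
[0.5509 0.0316 0.4057] [ 1.7998e+02 -6.0000e-02  9.0530e+01] [ 3.3  5.2 10.5 95.2  0.1 92.7]
lid_knob 0.83 [361. 119.] [0.5787 0.1088 0.1385]
lid 0.91 [353. 117.] [0.5802 0.1104 0.076 ]
tray 0.74 [290. 328.] [ 0.5247 -0.1121  0.    ]
```

Call:
apply_moves(
  series=[
    {"delta_pos":[0.1,0.036,0],"angular":[0,0,0],"claw":0},
    {"delta_pos":[0.1,0.036,0],"angular":[0,0,0],"claw":0},
    {"delta_pos":[0.105,0.036,0],"angular":[0,0,0],"claw":0},
    {"delta_pos":[0,0,0.14],"angular":[0,0,0],"claw":0},
    {"delta_pos":[0,0,0.14],"angular":[0,0,0],"claw":0},
  ],
)

```text
clock: 5.4
eef_pos: [0.5788, 0.11, 0.3363]
orientation: [179.8, -0.1, 90.3]
contact_force: [-0.1, -0.2, -1.1]
opening: 0.0852
gripper_force: 0.0
```

Call:
apply_moves(
  series=[
    {"delta_pos":[0,0,0.08],"angular":[0,0,0],"claw":0},
    {"delta_pos":[0,0,0.055],"angular":[0,0,0],"claw":0.6},
    {"delta_pos":[0,0,0],"angular":[0,0,0],"claw":1},
    {"delta_pos":[0,0,0],"angular":[0,0,0],"claw":1},
    {"delta_pos":[0,0,0],"angular":[0,0,0],"claw":1},
  ],
)

```text
clock: 5.82
eef_pos: [0.5782, 0.1086, 0.303]
orientation: [179.9, -0.1, 90.2]
contact_force: [0.0, -0.4, 0.5]
opening: 0.0388
gripper_force: 0.0
```

Call:
apply_moves(
  series=[
    {"delta_pos":[0,0,0],"angular":[0,0,0],"claw":1},
    {"delta_pos":[0,0,0],"angular":[0,0,0],"claw":1},
    {"delta_pos":[0,0,0],"angular":[0,0,0],"claw":1},
    {"delta_pos":[0,0,0],"angular":[0,0,0],"claw":1},
    {"delta_pos":[0,0,0],"angular":[0,0,0],"claw":1},
  ],
)

```text
clock: 6.23
eef_pos: [0.5781, 0.1086, 0.3033]
orientation: [179.9, -0.1, 90.3]
contact_force: [-1.1, -0.3, 6.2]
opening: 0.0174
gripper_force: 58.4
```

Call:
apply_moves(
  series=[
    {"delta_pos":[0,0,-0.02],"angular":[0,0,0],"claw":1},
    {"delta_pos":[0,0,-0.06],"angular":[0,0,0],"claw":1},
    {"delta_pos":[0,0,-0.08],"angular":[0,0,0],"claw":1},
    {"delta_pos":[0,0,-0.08],"angular":[0,0,0],"claw":1},
    {"delta_pos":[0,0,-0.05],"angular":[0,0,0],"claw":1},
  ],
)

```text
clock: 6.65
eef_pos: [0.578, 0.1084, 0.3767]
orientation: [179.9, -0.1, 90.3]
contact_force: [0.1, 0.0, 0.1]
opening: 0.0173
gripper_force: 58.7
```

```bash
python3 - <<'E'
from h import *
s=read_state();print(s["opening"],s["contact_force"])
im=capture("wrist"); im2=capture("side")[200:330,230:400]
im2=cv2.resize(im2,(628,480),interpolation=cv2.INTER_CUBIC); cv2.imwrite("pics/lift.png",np.hstack([im2[:,:400],cv2.resize(im,(400,300))[:,:] if 0 else im[:,120:520]])[:,:,::-1])
E
```

```text
0.017328732347341117 [0.13320382 0.03722333 0.05746019]
```

View pics/lift.png

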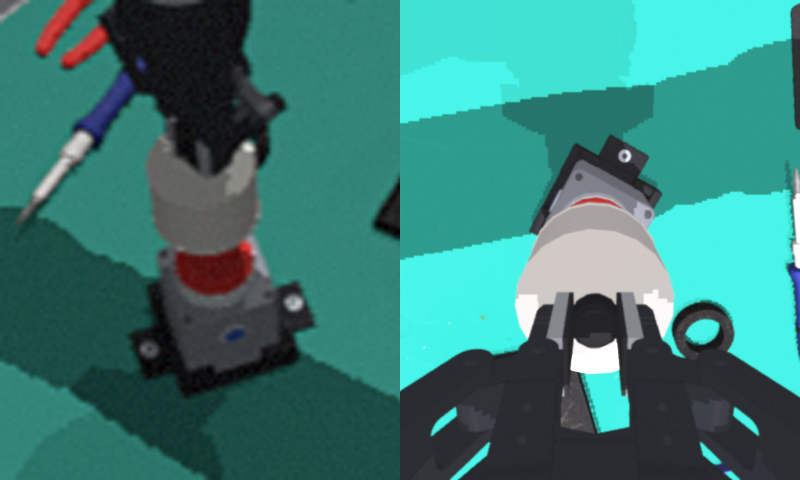

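Call:
apply_moves(
  series=[
    {"delta_pos":[0.01,-0.1,0],"angular":[0,0,0],"claw":1},
    {"delta_pos":[0.01,-0.12,0],"angular":[0,0,0],"claw":1},
    {"delta_pos":[0.01,-0.12,0],"angular":[0,0,0],"claw":1},
    {"delta_pos":[0.01,-0.1,0],"angular":[0,0,0],"claw":1},
    {"delta_pos":[0.006,-0.07,0],"angular":[0,0,0],"claw":1},
  ],
)

```text
clock: 7.17
eef_pos: [0.4484, 0.1194, 0.3733]
orientation: [-179.9, -0.1, 90.3]
contact_force: [-0.7, 0.4, -1.6]
opening: 0.0172
gripper_force: 58.9
```

Call:
apply_moves(
  series=[
    {"delta_pos":[0,0,0.1],"angular":[0,0,0],"claw":1},
    {"delta_pos":[0,0,0.13],"angular":[0,0,0],"claw":1},
    {"delta_pos":[0,0,0.13],"angular":[0,0,0],"claw":1},
    {"delta_pos":[0,0,0.11],"angular":[0,0,0],"claw":1},
    {"delta_pos":[0,0,0.08],"angular":[0,0,0],"claw":1},
  ],
)

```text
clock: 7.58
eef_pos: [0.4493, 0.1193, 0.2331]
orientation: [-179.8, -0.0, 90.3]
contact_force: [-0.4, 0.5, -0.5]
opening: 0.0171
gripper_force: 58.9
```

Call:
apply_moves(
  series=[
    {"delta_pos":[0,0,0.02],"angular":[0,0,0],"claw":1},
    {"delta_pos":[0,0,0.01],"angular":[0,0,0],"claw":1},
    {"delta_pos":[0,0,0.01],"angular":[0,0,0],"claw":1},
    {"delta_pos":[0,0,0],"angular":[0,0,0],"claw":1},
  ],
)

```text
clock: 7.92
eef_pos: [0.4504, 0.1196, 0.2277]
orientation: [180.0, -0.1, 90.3]
contact_force: [0.0, -0.1, -1.3]
opening: 0.0171
gripper_force: 59.1
```

Call:
apply_moves(
  series=[
    {"delta_pos":[0,0,0.004],"angular":[0,0,0],"claw":1},
    {"delta_pos":[0,0,0],"angular":[0,0,0],"claw":1},
    {"delta_pos":[0,0,0],"angular":[0,0,0],"claw":1},
  ],
)

```text
clock: 8.17
eef_pos: [0.4505, 0.1197, 0.2275]
orientation: [179.9, -0.1, 90.3]
contact_force: [-6.2, -1.4, 9.9]
opening: 0.0172
gripper_force: 60.2
```

Call:
apply_moves(
  series=[
    {"delta_pos":[0,0,0.004],"angular":[0,0,0],"claw":1},
    {"delta_pos":[0,0,0],"angular":[0,0,0],"claw":1},
    {"delta_pos":[0,0,0],"angular":[0,0,0],"claw":1},
  ],
)

```text
clock: 8.42
eef_pos: [0.4505, 0.1196, 0.2273]
orientation: [179.9, -0.1, 90.3]
contact_force: [-9.4, -1.6, 17.2]
opening: 0.0176
gripper_force: 61.0
```

Call:
apply_moves(
  series=[
    {"delta_pos":[0,0,-0.006],"angular":[0,0,0],"claw":1},
    {"delta_pos":[0,0,0],"angular":[0,0,0],"claw":0.7},
    {"delta_pos":[0,0,0],"angular":[0,0,0],"claw":0.5},
    {"delta_pos":[0,0,0],"angular":[0,0,0],"claw":0.2},
    {"delta_pos":[0,0,0],"angular":[0,0,0],"claw":0},
  ],
)

```text
clock: 8.83
eef_pos: [0.4505, 0.1196, 0.2261]
orientation: [-180.0, -0.1, 90.3]
contact_force: [-0.3, -0.2, 0.8]
opening: 0.061
gripper_force: 0.0
```

Call:
apply_moves(
  series=[
    {"delta_pos":[0,0,-0.04],"angular":[0,0,0],"claw":0},
    {"delta_pos":[0,0,-0.13],"angular":[0,0,0],"claw":0},
    {"delta_pos":[0,0,-0.15],"angular":[0,0,0],"claw":0},
    {"delta_pos":[-0.1,0.05,-0.15],"angular":[0,0,0],"claw":0},
    {"delta_pos":[-0.12,0.1,-0.1],"angular":[0,0,0],"claw":0},
  ],
)

```text
clock: 9.25
eef_pos: [0.4833, 0.0708, 0.3667]
orientation: [179.8, -0.1, 90.4]
contact_force: [1.1, 0.6, -0.2]
opening: 0.0854
gripper_force: 0.0
```

Call:
apply_moves(
  series=[
    {"delta_pos":[-0.1,0.1,0],"angular":[0,0,0],"claw":0},
    {"delta_pos":[0,0.1,0],"angular":[0,0,0],"claw":0},
    {"delta_pos":[0,0,0],"angular":[0,0,0],"claw":0},
  ],
)

```text
clock: 9.5
eef_pos: [0.5374, 0.0442, 0.3618]
orientation: [180.0, -0.1, 90.1]
contact_force: [1.2, -0.0, -0.3]
opening: 0.0853
gripper_force: 0.0
```

```bash
python3 - <<'E'
from h import *
s=read_state();print(np.round(s["eef_pos"],4),np.round(s["orientation"],2),np.round(s["qpos"],1))
for c in("wrist","side","scene"):
  im=capture(c); cv2.imwrite(f"pics/p_{c}.png",im[:,:,::-1])
  for n,z in dict(holder=0,canister=.006,lid_knob=.0625,lid=0,plug_grip=.107,plug=.09,tray=0).items():
    for r in spot_point(c,n)[:1]: print(c,n,round(r["conf"],2),np.round(r["position"]),atz(c,r["position"],z))
E
```

```text
[0.5374 0.0442 0.3618] [ 1.7995e+02 -6.0000e-02  9.0120e+01] [ 4.7  2.8  3.  90.2  0.1 94.6]
wrist lid_knob 0.62 [187. 121.] [0.4477 0.1206 0.0625]
wrist lid 0.91 [210. 120.] [0.4464 0.122  0.    ]
wrist plug_grip 0.93 [387. 146.] [0.5752 0.1082 0.107 ]
wrist plug 0.95 [379. 142.] [0.5738 0.1093 0.09  ]
wrist tray 0.65 [299. 364.] [ 0.5193 -0.114   0.    ]
side holder 0.91 [289. 291.] [0.5762 0.1142 0.    ]
side canister 0.75 [293. 288.] [0.5718 0.1035 0.006 ]
side lid_knob 0.66 [322. 307.] [0.4568 0.1181 0.0625]
side lid 0.57 [321. 323.] [0.4504 0.1292 0.    ]
side plug_grip 0.71 [286. 268.] [0.5774 0.1141 0.107 ]
side plug 0.92 [285. 273.] [0.5778 0.1178 0.09  ]
side tray 0.62 [356. 251.] [ 0.5225 -0.1046  0.    ]
scene holder 0.84 [297. 273.] [0.5813 0.1104 0.    ]
scene canister 0.94 [296. 273.] [0.5756 0.1168 0.006 ]
scene lid_knob 0.97 [314. 286.] [0.4538 0.1197 0.0625]
scene lid 0.96 [318. 309.] [0.4361 0.1214 0.    ]
scene plug_grip 0.59 [294. 241.] [0.5845 0.1128 0.107 ]
scene plug 0.72 [296. 270.] [0.4959 0.147  0.09  ]
scene tray 0.85 [381. 258.] [ 0.5277 -0.1209  0.    ]
```

View pics/p_wrist.png

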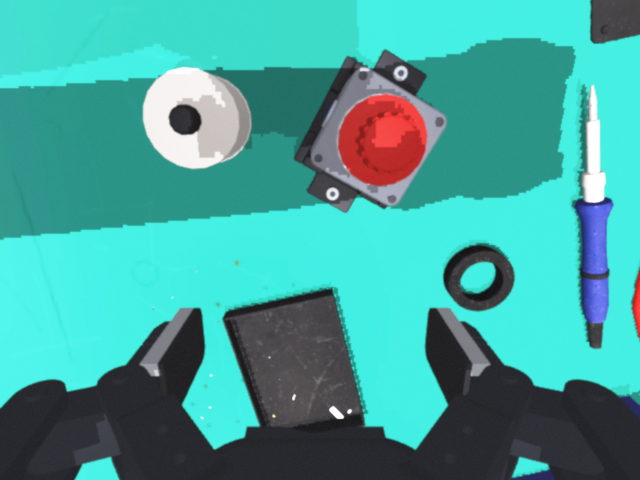

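Call:
apply_moves(
  series=[
    {"delta_pos":[0.08,0.05,0],"angular":[0,0,0],"claw":0},
    {"delta_pos":[0.1,0.06,0],"angular":[0,0,0],"claw":0},
    {"delta_pos":[0.073,0.05,0],"angular":[0,0,0],"claw":0},
    {"delta_pos":[0,0,0.12],"angular":[0,0,0],"claw":0},
    {"delta_pos":[0,0,0.12],"angular":[0,0,0],"claw":0},
  ],
)

```text
clock: 11.12
eef_pos: [0.575, 0.1103, 0.3026]
orientation: [179.8, -0.1, 90.3]
contact_force: [-0.1, 0.0, -0.2]
opening: 0.0851
gripper_force: 0.0
```

Call:
apply_moves(
  series=[
    {"delta_pos":[0,0,0.08],"angular":[0,0,0],"claw":0},
    {"delta_pos":[0,0,0.04],"angular":[0,0,0],"claw":0},
    {"delta_pos":[0,0,0],"angular":[0,0,0],"claw":0},
  ],
)

```text
clock: 11.37
eef_pos: [0.5735, 0.109, 0.2696]
orientation: [-179.8, -0.0, 90.3]
contact_force: [0.1, -0.4, -0.3]
opening: 0.0855
gripper_force: 0.0
```

Call:
apply_moves(
  series=[
    {"delta_pos":[-0.006,0.016,0],"angular":[0,0,0],"claw":0.4},
    {"delta_pos":[0,0,0],"angular":[0,0,0],"claw":1},
    {"delta_pos":[0,0,0],"angular":[0,0,0],"claw":1},
    {"delta_pos":[0,0,0],"angular":[0,0,0],"claw":1},
    {"delta_pos":[0,0,0],"angular":[0,0,0],"claw":1},
  ],
)

```text
clock: 11.78
eef_pos: [0.5782, 0.1075, 0.2736]
orientation: [179.9, -0.1, 90.3]
contact_force: [-2.1, -0.8, 2.6]
opening: 0.032
gripper_force: 59.2
```

Call:
apply_moves(
  series=[
    {"delta_pos":[0,0,0],"angular":[0,0,0],"claw":1},
    {"delta_pos":[0,0,0],"angular":[0,0,0],"claw":1},
    {"delta_pos":[0,0,0],"angular":[0,0,0],"claw":1},
  ],
)

```text
clock: 12.03
eef_pos: [0.5782, 0.1076, 0.2736]
orientation: [179.9, -0.1, 90.3]
contact_force: [-2.1, -2.4, 5.9]
opening: 0.0322
gripper_force: 59.3
```

Call:
apply_moves(
  series=[
    {"delta_pos":[0,0,0],"angular":[0,0,-0.03],"claw":1},
    {"delta_pos":[0,0,0],"angular":[0,0,-0.05],"claw":1},
    {"delta_pos":[0,0,-0.0015],"angular":[0,0,-0.055],"claw":1},
    {"delta_pos":[0,0,-0.0015],"angular":[0,0,-0.055],"claw":1},
    {"delta_pos":[0,0,-0.0015],"angular":[0,0,-0.055],"claw":1},
  ],
)

```text
clock: 12.45
eef_pos: [0.5783, 0.1076, 0.2738]
orientation: [179.9, -0.0, 120.0]
contact_force: [1.5, 0.9, -2.0]
opening: 0.0324
gripper_force: 59.5
```

```bash
python3 - <<'E'
from h import *
s=read_state();print({k:np.round(s[k],3) for k in("eef_pos","orientation","qpos","contact_force","ft_torque")})
capture("scene");capture("side")
for c in("scene","side"):
  for n,z in dict(canister=.006,plug_grip=.107).items():
    for r in spot_point(c,n)[:1]: print(c,n,round(r["conf"],2),np.round(r["position"]),atz(c,r["position"],z))
E
```

```text
{'eef_pos': array([0.578, 0.108, 0.274]), 'orientation': array([ 1.79892e+02, -4.20000e-02,  1.19972e+02]), 'qpos': array([1.0530e+01, 9.5520e+00, 6.5900e-01, 8.1019e+01, 7.5000e-02,
       7.0558e+01]), 'contact_force': array([ 1.472,  0.908, -2.007]), 'ft_torque': array([ 0.112, -0.493, -0.191])}
scene canister 0.72 [295. 274.] [0.5759 0.1181 0.006 ]
scene plug_grip 0.58 [296. 240.] [0.5848 0.1073 0.107 ]
side canister 0.64 [358. 253.] [ 0.5137 -0.0987  0.006 ]
side plug_grip 0.72 [289. 269.] [0.57   0.1112 0.107 ]
```

Call:
apply_moves(
  series=[
    {"delta_pos":[0,0,-0.0013],"angular":[0,0,-0.057],"claw":1},
    {"delta_pos":[0,0,-0.0013],"angular":[0,0,-0.057],"claw":1},
    {"delta_pos":[0,0,-0.0013],"angular":[0,0,-0.057],"claw":1},
    {"delta_pos":[0,0,-0.0013],"angular":[0,0,-0.057],"claw":1},
    {"delta_pos":[0,0,-0.0013],"angular":[0,0,-0.057],"claw":1},
  ],
)

```text
clock: 13.17
eef_pos: [0.5782, 0.1078, 0.2746]
orientation: [179.9, -0.0, 154.1]
contact_force: [2.9, 2.4, -1.9]
opening: 0.0315
gripper_force: 59.7
```

Call:
apply_moves(
  series=[
    {"delta_pos":[0,0,-0.0013],"angular":[0,0,-0.057],"claw":1},
    {"delta_pos":[0,0,-0.0013],"angular":[0,0,-0.057],"claw":1},
    {"delta_pos":[0,0,-0.0013],"angular":[0,0,-0.057],"claw":1},
    {"delta_pos":[0,0,-0.0013],"angular":[0,0,-0.057],"claw":1},
    {"delta_pos":[0,0,-0.0013],"angular":[0,0,-0.057],"claw":1},
  ],
)

```text
clock: 13.58
eef_pos: [0.5782, 0.1079, 0.2762]
orientation: [179.9, 0.0, -171.7]
contact_force: [1.9, 3.6, -0.4]
opening: 0.032
gripper_force: 59.7
```

Call:
apply_moves(
  series=[
    {"delta_pos":[0,0,-0.0014],"angular":[0,0,-0.057],"claw":1},
    {"delta_pos":[0,0,-0.0014],"angular":[0,0,-0.057],"claw":1},
    {"delta_pos":[0,0,-0.0014],"angular":[0,0,-0.057],"claw":1},
    {"delta_pos":[0,0,-0.0014],"angular":[0,0,-0.057],"claw":1},
    {"delta_pos":[0,0,-0.0014],"angular":[0,0,-0.057],"claw":1},
  ],
)

```text
clock: 14.0
eef_pos: [0.5781, 0.1079, 0.2778]
orientation: [179.9, 0.1, -137.5]
contact_force: [1.4, 3.0, -1.4]
opening: 0.0321
gripper_force: 59.7
```

Call:
apply_moves(
  series=[
    {"delta_pos":[0,0,0],"angular":[0,0,0.03],"claw":1},
    {"delta_pos":[0,0,0],"angular":[0,0,0.05],"claw":1},
    {"delta_pos":[0,0,-0.001],"angular":[0,0,0.057],"claw":1},
    {"delta_pos":[0,0,-0.0014],"angular":[0,0,0.057],"claw":1},
    {"delta_pos":[0,0,-0.0014],"angular":[0,0,0.057],"claw":1},
  ],
)

```text
clock: 14.42
eef_pos: [0.5781, 0.1078, 0.2788]
orientation: [179.9, -0.0, -168.3]
contact_force: [2.8, 0.5, -2.1]
opening: 0.0318
gripper_force: 59.8
```

Call:
apply_moves(
  series=[
    {"delta_pos":[0,0,-0.0014],"angular":[0,0,0.057],"claw":1},
    {"delta_pos":[0,0,-0.0014],"angular":[0,0,0.057],"claw":1},
    {"delta_pos":[0,0,-0.0014],"angular":[0,0,0.057],"claw":1},
    {"delta_pos":[0,0,-0.0014],"angular":[0,0,0.057],"claw":1},
    {"delta_pos":[0,0,-0.0014],"angular":[0,0,0.057],"claw":1},
  ],
)

```text
clock: 14.83
eef_pos: [0.5781, 0.1076, 0.2805]
orientation: [180.0, -0.0, 157.5]
contact_force: [2.0, -0.2, -1.9]
opening: 0.0319
gripper_force: 59.9
```

```bash
python3 - <<'E'
from h import *
s=read_state();print({k:np.round(s[k],3) for k in("eef_pos","qpos","contact_force","ft_torque")})
im=capture("scene")[170:300,220:390]; im2=capture("side")[200:330,210:380]
cv2.imwrite("pics/tw.png",cv2.resize(np.hstack([im,im2]),(800,306),interpolation=cv2.INTER_CUBIC)[:,:,::-1])
E
```

```text
{'eef_pos': array([0.578, 0.108, 0.28 ]), 'qpos': array([1.0531e+01, 9.5150e+00, 1.3520e+00, 8.1849e+01, 6.0000e-02,
       3.3057e+01]), 'contact_force': array([ 1.953, -0.208, -1.907]), 'ft_torque': array([-0.046, -0.602,  0.174])}
```

View pics/tw.png

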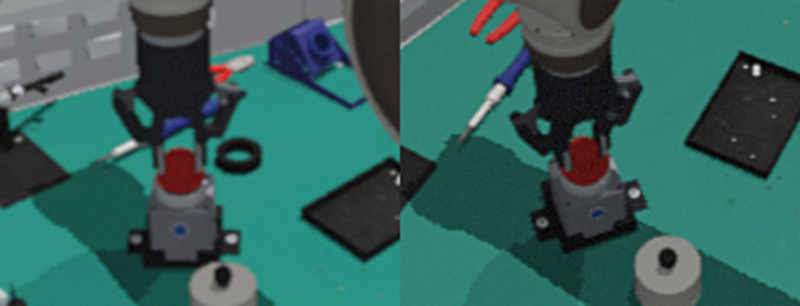

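Call:
apply_moves(
  series=[
    {"delta_pos":[0,0,-0.0015],"angular":[0,0,0.057],"claw":1},
    {"delta_pos":[0,0,-0.0015],"angular":[0,0,0.057],"claw":1},
    {"delta_pos":[0,0,-0.0015],"angular":[0,0,0.057],"claw":1},
    {"delta_pos":[0,0,-0.0015],"angular":[0,0,0.057],"claw":1},
    {"delta_pos":[0,0,-0.0015],"angular":[0,0,0.057],"claw":1},
  ],
)

```text
clock: 15.35
eef_pos: [0.578, 0.1075, 0.2826]
orientation: [-180.0, -0.1, 123.6]
contact_force: [0.6, -0.0, -0.2]
opening: 0.0323
gripper_force: 60.2
```

Call:
apply_moves(
  series=[
    {"delta_pos":[0,0,-0.0015],"angular":[0,0,0.057],"claw":1},
    {"delta_pos":[0,0,-0.0015],"angular":[0,0,0.057],"claw":1},
    {"delta_pos":[0,0,-0.0015],"angular":[0,0,0.057],"claw":1},
    {"delta_pos":[0,0,-0.0015],"angular":[0,0,0.057],"claw":1},
    {"delta_pos":[0,0,-0.0015],"angular":[0,0,0.057],"claw":1},
  ],
)

```text
clock: 15.77
eef_pos: [0.5778, 0.1075, 0.2843]
orientation: [-179.9, -0.1, 89.4]
contact_force: [-0.2, -0.1, -1.7]
opening: 0.0319
gripper_force: 60.1
```

Call:
apply_moves(
  series=[
    {"delta_pos":[0,0,0],"angular":[0,0,-0.03],"claw":1},
    {"delta_pos":[0,0,0],"angular":[0,0,-0.05],"claw":1},
    {"delta_pos":[0,0,-0.0015],"angular":[0,0,-0.057],"claw":1},
    {"delta_pos":[0,0,-0.0015],"angular":[0,0,-0.057],"claw":1},
    {"delta_pos":[0,0,-0.0015],"angular":[0,0,-0.057],"claw":1},
  ],
)

```text
clock: 16.18
eef_pos: [0.5778, 0.1075, 0.2854]
orientation: [-180.0, -0.1, 120.2]
contact_force: [0.5, -0.1, -0.5]
opening: 0.0318
gripper_force: 60.1
```

Call:
apply_moves(
  series=[
    {"delta_pos":[0,0,-0.0015],"angular":[0,0,-0.057],"claw":1},
    {"delta_pos":[0,0,-0.0015],"angular":[0,0,-0.057],"claw":1},
    {"delta_pos":[0,0,-0.0015],"angular":[0,0,-0.057],"claw":1},
    {"delta_pos":[0,0,-0.0015],"angular":[0,0,-0.057],"claw":1},
    {"delta_pos":[0,0,-0.0015],"angular":[0,0,-0.057],"claw":1},
  ],
)

```text
clock: 16.6
eef_pos: [0.5778, 0.1075, 0.2873]
orientation: [180.0, -0.1, 154.4]
contact_force: [-0.2, 0.1, -1.1]
opening: 0.0316
gripper_force: 60.1
```

Call:
apply_moves(
  series=[
    {"delta_pos":[0,0,-0.0015],"angular":[0,0,-0.057],"claw":1},
    {"delta_pos":[0,0,-0.0015],"angular":[0,0,-0.057],"claw":1},
    {"delta_pos":[0,0,-0.0015],"angular":[0,0,-0.057],"claw":1},
    {"delta_pos":[0,0,-0.0015],"angular":[0,0,-0.057],"claw":1},
    {"delta_pos":[0,0,-0.0015],"angular":[0,0,-0.057],"claw":1},
  ],
)

```text
clock: 17.02
eef_pos: [0.5778, 0.1075, 0.2891]
orientation: [179.9, -0.1, -171.4]
contact_force: [-0.3, 0.5, -0.5]
opening: 0.0324
gripper_force: 60.1
```

```bash
python3 - <<'E'
from h import *
s=read_state();print({k:np.round(s[k],3) for k in("eef_pos","orientation","qpos","contact_force","ft_torque")})
E
```

```text
{'eef_pos': array([0.578, 0.108, 0.289]), 'orientation': array([ 1.79933e+02, -7.80000e-02, -1.71407e+02]), 'qpos': array([1.0531e+01, 9.4270e+00, 2.2060e+00, 8.2855e+01, 7.0000e-02,
       1.9380e+00]), 'contact_force': array([-0.327,  0.461, -0.492]), 'ft_torque': array([ 0.037, -0.017,  0.003])}
```

Call:
apply_moves(
  series=[
    {"delta_pos":[0,0,-0.004],"angular":[0,0,0.036],"claw":1},
    {"delta_pos":[0,0,-0.004],"angular":[0,0,0.036],"claw":1},
    {"delta_pos":[0,0,-0.004],"angular":[0,0,0],"claw":1},
  ],
)

```text
clock: 17.27
eef_pos: [0.5778, 0.1075, 0.2922]
orientation: [179.9, -0.1, 179.4]
contact_force: [-0.2, 0.3, -0.8]
opening: 0.0316
gripper_force: 60.1
```

Call:
apply_moves(
  series=[
    {"delta_pos":[0,0,-0.01],"angular":[0,0,0],"claw":1},
    {"delta_pos":[0,0,-0.01],"angular":[0,0,0],"claw":1},
    {"delta_pos":[0,0,-0.02],"angular":[0,0,0],"claw":1},
    {"delta_pos":[0,0,-0.04],"angular":[0,0,0],"claw":1},
    {"delta_pos":[0,0,-0.06],"angular":[0,0,0],"claw":1},
  ],
)

```text
clock: 17.68
eef_pos: [0.5778, 0.1075, 0.3274]
orientation: [180.0, -0.1, 179.5]
contact_force: [0.2, -1.6, -0.9]
opening: 0.032
gripper_force: 60.1
```

```bash
python3 - <<'E'
from h import *
s=read_state();print({k:np.round(s[k],3) for k in("eef_pos","orientation","qpos","contact_force","ft_torque")})
for c in("scene","side","wrist"):
  im=capture(c); cv2.imwrite(f"pics/o_{c}.png",im[:,:,::-1])
  for n,z in dict(plug_grip=s["eef_pos"][2]-.167,tray=0).items():
    for r in spot_point(c,n)[:1]: print(c,n,round(r["conf"],2),np.round(r["position"]),atz(c,r["position"],z))
cv2.imwrite("pics/o.png",np.hstack([cv2.resize(cv2.imread("pics/o_side.png")[200:330,210:380],(400,306)),cv2.resize(cv2.imread("pics/o_wrist.png"),(400,306))]))
E
```

```text
{'eef_pos': array([0.578, 0.108, 0.327]), 'orientation': array([ 1.79952e+02, -1.18000e-01,  1.79490e+02]), 'qpos': array([1.0526e+01, 9.3470e+00, 6.3340e+00, 8.7094e+01, 7.0000e-02,
       1.1036e+01]), 'contact_force': array([ 0.168, -1.609, -0.851]), 'ft_torque': array([-0.005, -0.024, -0.02 ])}
scene plug_grip 0.77 [293. 224.] [0.5817 0.1139 0.1604]
scene tray 0.59 [379. 263.] [ 0.5143 -0.1059  0.    ]
side plug_grip 0.51 [290. 287.] [0.5062 0.1684 0.1604]
side tray 0.92 [357. 251.] [ 0.5208 -0.1056  0.    ]
wrist plug_grip 0.76 [314. 322.] [0.5789 0.1068 0.1604]
wrist tray 0.58 [ 21. 150.] [ 0.5213 -0.115   0.    ]
```

View pics/o.png

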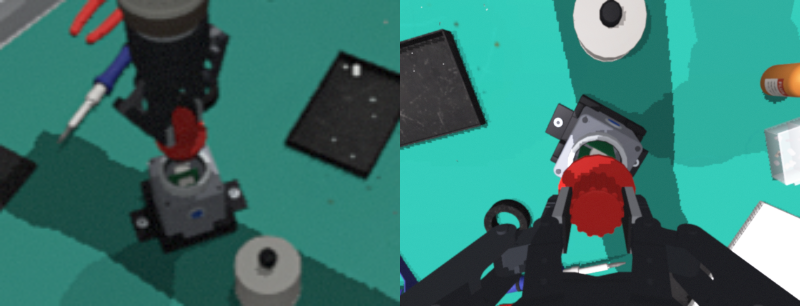

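Call:
apply_moves(
  series=[
    {"delta_pos":[0.02,-0.08,-0.02],"angular":[0,0,0],"claw":1},
    {"delta_pos":[0.036,-0.14,-0.02],"angular":[0,0,0],"claw":1},
    {"delta_pos":[0.036,-0.14,0],"angular":[0,0,0],"claw":1},
    {"delta_pos":[0.036,-0.14,0],"angular":[0,0,0],"claw":1},
    {"delta_pos":[0.036,-0.14,0],"angular":[0,0,0],"claw":1},
  ],
)

```text
clock: 18.55
eef_pos: [0.5347, -0.0533, 0.337]
orientation: [179.9, -0.0, 179.5]
contact_force: [0.8, -0.5, -0.3]
opening: 0.0319
gripper_force: 60.1
```

Call:
apply_moves(
  series=[
    {"delta_pos":[0.036,-0.14,0],"angular":[0,0,0],"claw":1},
    {"delta_pos":[0.02,-0.08,0],"angular":[0,0,0],"claw":1},
    {"delta_pos":[0.008,-0.02,0],"angular":[0,0,0],"claw":1},
    {"delta_pos":[0,0,0],"angular":[0,0,0],"claw":1},
  ],
)

```text
clock: 18.88
eef_pos: [0.5184, -0.1131, 0.337]
orientation: [179.9, -0.0, 179.3]
contact_force: [-0.4, 0.3, -2.1]
opening: 0.0318
gripper_force: 60.1
```

```bash
python3 - <<'E'
from h import *
s=read_state();print({k:np.round(s[k],4) for k in("eef_pos","orientation","qpos","contact_force")})
im=capture("wrist");capture("side"); cv2.imwrite("pics/t.png",im[:,:,::-1])
for c in("wrist","side"):
  for r in spot_point(c,"tray")[:1]: print(c,round(r["conf"],2),np.round(r["position"]),atz(c,r["position"],0))
E
```

```text
{'eef_pos': array([ 0.5184, -0.1131,  0.337 ]), 'orientation': array([ 1.799287e+02, -3.860000e-02,  1.792833e+02]), 'qpos': array([-1.23186e+01,  1.48650e+00, -1.06660e+00,  8.74991e+01,
        6.20000e-02, -1.16019e+01]), 'contact_force': array([-0.4416,  0.3211, -2.1092])}
side 0.96 [354. 251.] [ 0.5266 -0.0998  0.    ]
```

View pics/t.png

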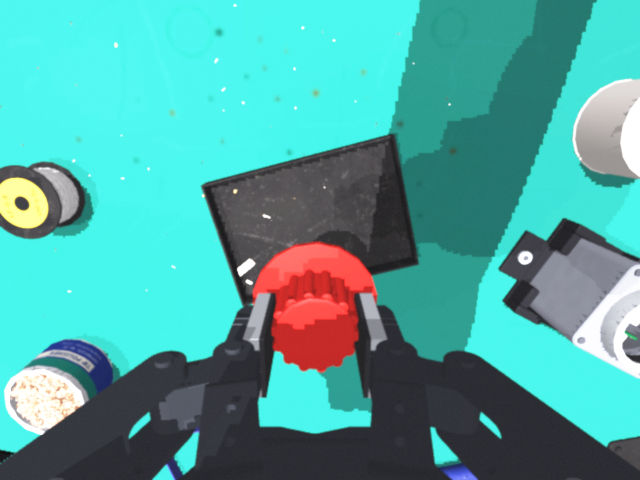

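```bash
python3 - <<'E'
from h import *
P=[atz("wrist",p,.018) for p in((204,186),(393,135),(416,262))];print(P,(P[0]+P[2])/2,np.linalg.norm(P[0]-P[1]),np.linalg.norm(P[1]-P[2]))
E
```

```text
[array([ 0.4901, -0.1946,  0.018 ]), array([ 0.454, -0.053,  0.018]), array([ 0.5533, -0.0292,  0.018 ])] [ 0.5217 -0.1119  0.018 ] 0.14612929206699113 0.10211234009658186
```

Call:
apply_moves(
  series=[
    {"delta_pos":[-0.012,0.004,0.09],"angular":[0,0,0],"claw":1},
    {"delta_pos":[0,0,0.12],"angular":[0,0,0],"claw":1},
    {"delta_pos":[0,0,0.12],"angular":[0,0,0],"claw":1},
    {"delta_pos":[0,0,0.1],"angular":[0,0,0],"claw":1},
    {"delta_pos":[0,0,0.05],"angular":[0,0,0],"claw":1},
  ],
)

```text
clock: 19.5
eef_pos: [0.5212, -0.1094, 0.2138]
orientation: [179.9, -0.2, 179.5]
contact_force: [-0.5, 0.2, -1.1]
opening: 0.0318
gripper_force: 60.1
```

Call:
apply_moves(
  series=[
    {"delta_pos":[0,0,0.02],"angular":[0,0,0],"claw":1},
    {"delta_pos":[0,0,0.01],"angular":[0,0,0],"claw":1},
    {"delta_pos":[0,0,0.01],"angular":[0,0,0],"claw":1},
    {"delta_pos":[0,0,0],"angular":[0,0,0],"claw":1},
    {"delta_pos":[0,0,0],"angular":[0,0,0],"claw":1},
  ],
)

```text
clock: 19.92
eef_pos: [0.5223, -0.1108, 0.2085]
orientation: [180.0, 0.1, 179.4]
contact_force: [-0.0, -0.4, 0.0]
opening: 0.0323
gripper_force: 60.1
```

Call:
apply_moves(
  series=[
    {"delta_pos":[0,0,0.008],"angular":[0,0,0],"claw":1},
    {"delta_pos":[0,0,0.005],"angular":[0,0,0],"claw":1},
    {"delta_pos":[0,0,0],"angular":[0,0,0],"claw":1},
    {"delta_pos":[0,0,0],"angular":[0,0,0],"claw":1},
  ],
)

```text
clock: 20.25
eef_pos: [0.5221, -0.1109, 0.2046]
orientation: [179.9, 0.1, 179.4]
contact_force: [0.4, 0.2, 2.4]
opening: 0.0318
gripper_force: 60.6
```

Call:
apply_moves(
  series=[
    {"delta_pos":[0,0,0.003],"angular":[0,0,0],"claw":1},
    {"delta_pos":[0,0,0],"angular":[0,0,0],"claw":1},
    {"delta_pos":[0,0,0],"angular":[0,0,0],"claw":1},
  ],
)

```text
clock: 20.5
eef_pos: [0.5221, -0.1109, 0.2045]
orientation: [180.0, 0.1, 179.4]
contact_force: [-1.8, -0.1, 8.9]
opening: 0.0317
gripper_force: 61.4
```

Contact exactly at the expected height; release gently and rise.

Call:
apply_moves(
  series=[
    {"delta_pos":[0,0,-0.003],"angular":[0,0,0],"claw":1},
    {"delta_pos":[0,0,0],"angular":[0,0,0],"claw":0.55},
    {"delta_pos":[0,0,0],"angular":[0,0,0],"claw":0.4},
    {"delta_pos":[0,0,0],"angular":[0,0,0],"claw":0.1},
    {"delta_pos":[0,0,0],"angular":[0,0,0],"claw":0},
  ],
)

```text
clock: 20.92
eef_pos: [0.5217, -0.1107, 0.2036]
orientation: [179.9, -0.1, 179.4]
contact_force: [-0.4, 0.6, -1.2]
opening: 0.073
gripper_force: 0.0
```

Call:
apply_moves(
  series=[
    {"delta_pos":[0,0,0],"angular":[0,0,0],"claw":0},
    {"delta_pos":[0,0,-0.04],"angular":[0,0,0],"claw":0},
    {"delta_pos":[0,0,-0.1],"angular":[0,0,0],"claw":0},
    {"delta_pos":[0,0,-0.15],"angular":[0,0,0],"claw":0},
    {"delta_pos":[0,0,-0.15],"angular":[0,0,0],"claw":0},
  ],
)

```text
clock: 21.33
eef_pos: [0.5213, -0.1108, 0.3152]
orientation: [179.9, -0.1, 179.4]
contact_force: [1.2, 0.5, -1.0]
opening: 0.0857
gripper_force: 0.0
```

Call:
apply_moves(
  series=[
    {"delta_pos":[0.1,0,-0.1],"angular":[0,0,0],"claw":0},
    {"delta_pos":[0.1,0,0],"angular":[0,0,0],"claw":0},
    {"delta_pos":[0,0,0],"angular":[0,0,0],"claw":0},
    {"delta_pos":[0,0,0],"angular":[0,0,0],"claw":0},
  ],
)

```text
clock: 21.67
eef_pos: [0.4713, -0.1104, 0.3404]
orientation: [180.0, 0.1, 179.4]
contact_force: [0.7, 0.0, 0.5]
opening: 0.0856
gripper_force: 0.0
```

```bash
python3 - <<'E'
from h import *
print(np.round(read_state()["eef_pos"],3))
ims=[]
for c in("scene","side"):
  ims.append(cv2.resize(capture(c)[190:340,240:440],(400,300)))
  for n,z in dict(plug_grip=.038,tray=0,lid_knob=.0625,canister=.006).items():
    for r in spot_point(c,n)[:1]: print(c,n,round(r["conf"],2),np.round(r["position"]),atz(c,r["position"],z))
cv2.imwrite("pics/end.png",np.hstack(ims)[:,:,::-1])
E
```

```text
[ 0.471 -0.11   0.34 ]
scene plug_grip 0.89 [381. 247.] [ 0.5314 -0.1196  0.038 ]
scene tray 0.79 [381. 263.] [ 0.5114 -0.1086  0.    ]
scene lid_knob 0.97 [315. 284.] [0.4568 0.1172 0.0625]
scene canister 0.81 [294. 272.] [0.5824 0.1184 0.006 ]
side plug_grip 0.85 [360. 240.] [ 0.5236 -0.1178  0.038 ]
side tray 0.76 [357. 253.] [ 0.5176 -0.1006  0.    ]
side lid_knob 0.92 [323. 308.] [0.4506 0.1196 0.0625]
side canister 0.69 [290. 288.] [0.5784 0.1076 0.006 ]
```

View pics/end.png

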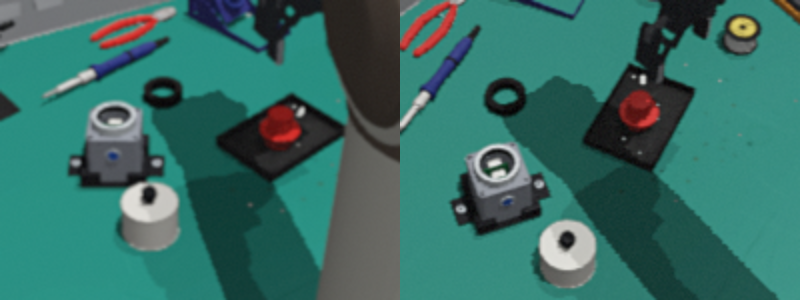

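The plug stands upright in the middle of the tray (640,110 in the right-hand view). The lid stands knob up at (567,255). The canister is open and seated, and the gripper is clear of everything.

```bash
python3 -c "
from plant import *
print(job_done())"
```

```text
the job is handed in; nothing more can be done
None
```

The job is handed in: the lid stands on the bench knob up, the plug stands upright in the tray, and the canister is open and still seated in its holder; `job_done()` returned no verdict.

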